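# Couple the shaker tray to its drive with the clevis pin

## Task

Couple the bench shaker's tray to its drive: take the red-handled clevis pin out of its rest, put it into the eye in the tray's front apron, slide the tray along with it, feeling gently for the drive rod's eye hidden underneath, until the pin goes through both, and leave it fully home with its collar flat on the apron. Do not force the pin against the shaker or strain the parked drive sideways once the pin has caught, and leave the bottle and the timer where they stand.

Things in the scene. Friction and masses are not known exactly. Their poses are not given: they have to be found in the camera images.
- shaker: White bench shaker fixed to the worktop, bed 215 x 310 mm, with a blue drive housing at its front right corner (59 mm high) and an aluminium tray holding two petri dishes (highest point 66 mm). Origin at the worktop below the bed, z up; the tray slides along its y axis; its -x side, with the tray's apron, faces the robot
- tray_eye (a point): Centre of the mouth of the upper eye, in the top face of the tray's front apron, 60 mm above the worktop, moving with the tray: a 12 mm through hole with a 2 mm chamfer in the 14 mm thick, 60 x 148 mm aluminium apron. Axes as the shaker's; at x = -0.065, y = tray position in its frame
- drive_mid (a point): Fixed point of the shaker, under the apron, on the top face of the drive rod's blade at mid-stroke, 42 mm above the worktop. The blade has the lower eye, a 12 mm through hole with a 2 mm chamfer, at this x but an unmeasured y: 14 mm to the -y side to 26 mm to the +y side of this point, always at least 12 mm to the +y side of where the tray eye starts. The rod itself is braked
- blade_end (a point): Fixed point of the shaker 75 mm to the +y side of drive_mid, near the end of the blade: 32 mm wide, 150 mm long in y, 12 mm thick, hidden 4 mm below the apron. The blade is sprung: after a preload of 1.5 N it gives downward 1.5 N per mm, at most 8 mm, and springs up when the pin's nose finds its eye
- tray (a joint): Position of the tray along the shaker's y axis, m, 0 at mid-stroke, end stops at -0.042 and +0.045. It slides with 2 N of friction plus light damping, and stays where it is left; starts between -0.040 and -0.026
- pin: Clevis pin, 77 mm high overall, 80 g, standing in its rest. Origin at the middle of the nose, z up along the pin: steel shank 10 mm in diameter and 34 mm long, its last 5 mm tapering to 5.6 mm; collar 24 mm in diameter from 34 to 39 mm; red square handle 16 x 16 mm (sides along the pin's x and y) from 39 to 77 mm
- pin_collar (a point): Middle of the underside of the pin's collar, 34 mm above the nose; it lies on the tray eye's mouth when the pin is home, the nose then being 4 mm below the blade
- pin_rest: Grey block 50 x 50 x 45 mm fixed to the worktop, with a vertical 14 mm hole in which the pin stands at the start, its collar on the top face. Origin at the centre of its underside
- bottle_d: Bystander: white bottle with a red cap, 50 mm in diameter, 90 mm high. Origin at the centre of its underside
- timer: Bystander: flat white bench timer, 52 x 68 x 16 mm. Origin at the centre of its underside
- drive (a joint): How far the braked drive rod's blade is being strained along the shaker's y axis, m: 0 when nothing pushes it, wherever it stopped, so it does not tell where the lower eye is; it springs back, 4 N per mm. More than 3 mm (12 N sideways) damages the drive

How it is judged:
By the outcome, as a careful person would: the job done as asked, in the order asked, and still so for the second after the job is handed in, with the robot touching nothing.
It also fails if it takes over 67 s, if anything falls off the work surface, if the arm or the gripper's body presses on something with over 40 N, if the wrist force passes 120 N, or if a joint passes its speed limit or range.

## Robot

A 6-joint arm with a two-finger parallel gripper is mounted at the origin on a cart in front of the work surface, level with it; the furniture and walls round the work are solid. World frame = base frame: x ahead of the robot, y to its left, z up, the work surface at z = 0. Lengths are in m, angles in rad, forces in N, time in s.
With the tool pointing down it reaches from about 0.425 to 1.125 m from the base axis. Payload 14.9 kg.
Tool frame: the origin (TCP) lies midway between the tips of the shut fingers; the grasp point (between the pads) lies 19 mm behind it; z points along the fingers, y is the line along which they close (so a half turn about z gives the same grasp; the last joint's range is limited). The gripper opens to 91 mm and grips with 3 to 60 N. Pads are 32 mm wide; open, the fingers measure 118 mm over their backs; the gripper's body (76 mm by 178 mm) begins 60 mm behind the grasp point.
Start: joints at [-1.257, 0.379, 1.734, -0, 1.028, -0.033], TCP at [0.238, -0.658, 0.214] pointing down, gripper open.
Joint ranges: [-2.77, 2.77], [-0.74, 2.19], [0, 2.66], [-1.06, 4.2], [0.31, 2.87], [-3.08, 3.08]. Speed limits (rad/s): [1.89, 1.89, 2.39, 3.14, 3.14, 3.14].

## Interface

Orientations are given as a rotation vector (axis times angle).
In Python, from station import env, cams, ticket gives the robot as it stands.
- The arm moves only by the tool step_arm, never from a script. Its arguments are lists of equal length, an entry for each row: "claw": the finger opening in m, from 0 to 0.0912; "translation": the shift along the tool's x, y, z in m, a list of three; "spin": the turn about the tool's z in degrees. A call has 1 to 10 rows; each row shifts and turns the commanded pose from where the row before left it, along the tool's axes as they then stand; what a row does not reach is not made up. A row lasts 1/8 s, in which the tool goes at most 62.5 mm and 10.7 degrees, less where a joint would pass 70% of its speed; a pose out of reach is approached as far as the arm can. A call with a gripper value outside its range is refused whole. The fingers move at their own pace and stop on an object; the grip force is fixed at half the most. Time passes only in rows, so rows that do not move let the fingers close. It gives the time, the measured TCP pose, the force, the opening and the grip force at its end, in the units of the state.
- env.get_obs(): the state, without advancing time (a new reading comes with each control period).
- cams.read_camera(name): name is "scene" or "top"; returns a dict with "pixels" (400x640x3 uint8, red, green, blue), "mtx" (3x3 intrinsics, pixels), "k1" (the pictures are not rectified: a ray, as slopes to the right and down, at radius r is drawn at 1 + k1 r^2 times it, then the intrinsics apply), "cam_to_world" (4x4, takes a point from camera to world coordinates). Camera axes: x right, y down, z forward; pixel columns grow to the right and rows downward; lengths in m; the calibration is good to about 2 mm. A picture is of the moment at which its call begins. There is no depth.
- ticket.close_job(): hands the job in; it is judged then, once.
The state is a dict: "t": time; "joints": joint angles; "joint_vel": joint speeds; "joint_torque": joint torques, N m; "tcp_pos": TCP position; "orientation": TCP orientation; "ft_force": force on the tool from outside, world axes, zero at the start; "wrist_torque": the same for the moment, N m; "finger_gap": opening from 0.0 (shut) to 1.0 (fully open); "grip_force": force on a finger pad.
Only numpy, scipy, OpenCV 4.12 (cv2) and the standard library are available. Lean on these libraries where they do the work, as an engineer would, in place of code of your own. Each camera call takes 0.05 s, during which the arm holds its last target. There are 200 camera calls.

## Working session

There is one attempt and no reset: what is moved stays moved. The work goes in short steps, Python scripts to look and compute and a tool call to move; the robot and the scene stay as the last step left them, time stands still between calls to the robot, and variables do not carry over. Pictures are saved under pics/ and viewed, at most 10 in all, crops included, and the job is handed in when it is done.

Besides the shell and the picture viewer there is one more tool, called after "Call:" by a JSON object that holds its "fn" and its "kwargs". step_arm: Moves the arm, as the interface text tells. Its arguments: {"type":"object","properties":{"claw":{"type":"array","items":{"type":"number"}},"translation":{"type":"array","items":{"type":"array","items":{"type":"number"}}},"spin":{"type":"array","items":{"type":"number"}}},"required":["claw","translation","spin"]}

```bash
mkdir -p pics
cat > h.py <<'E'
import numpy as np, cv2
from station import env, cams, ticket
from scipy.spatial.transform import Rotation as R
def ray(c,u,v):
    K=c["mtx"];d=np.array([(u-K[0][2])/K[0][0],(v-K[1][2])/K[1][1]]);s=d.copy()
    for _ in range(20): s=d/(1+c["k1"]*(s@s))
    T=np.array(c["cam_to_world"]);return T[:3,3],T[:3,:3]@np.array([s[0],s[1],1])
def onz(c,u,v,z):
    o,d=ray(c,u,v);return o+d*(z-o[2])/d[2]
def proj(c,p):
    T=np.array(c["cam_to_world"]);q=T[:3,:3].T@(np.array(p)-T[:3,3]);s=q[:2]/q[2];s=s*(1+c["k1"]*(s@s))
    K=np.array(c["mtx"]);return np.array([K[0,0]*s[0]+K[0,2],K[1,1]*s[1]+K[1,2]])
def snap(n,f=None):
    c=cams.read_camera(n)
    if f: cv2.imwrite("pics/"+f,cv2.cvtColor(np.asarray(c["pixels"]),cv2.COLOR_RGB2BGR))
    return c
E
python3 - <<'E'
from h import *
import pickle
for n in("top","scene"):
    c=snap(n,n+"0.png");pickle.dump(c,open(n+"0.pkl","wb"));print(n,np.round(c["cam_to_world"],3).tolist(),np.round(c["mtx"],1).tolist(),c["k1"])
o=env.get_obs();print({k:np.round(v,3).tolist() for k,v in o.items()})
print(R.from_rotvec(o["orientation"]).as_matrix().round(3))
E
```

```text
top [[0.003, -0.985, 0.173, 0.203], [-1.0, -0.002, 0.004, -0.11], [-0.004, -0.173, -0.985, 1.69], [0.0, 0.0, 0.0, 1.0]] [[507.8, 0.0, 316.1], [0.0, 507.8, 200.8], [0.0, 0.0, 1.0]] -0.07718997039471481
scene [[-0.76, -0.514, 0.397, -0.037], [-0.649, 0.594, -0.475, 0.528], [0.009, -0.619, -0.785, 1.075], [0.0, 0.0, 0.0, 1.0]] [[502.9, 0.0, 319.8], [0.0, 502.9, 207.3], [0.0, 0.0, 1.0]] 0.0414639040351091
{'t': 0.1, 'joints': [-1.257, 0.379, 1.735, 0.0, 1.028, -0.033], 'joint_vel': [-0.001, -0.001, -0.002, -0.0, -0.0, -0.0], 'joint_torque': [-0.0, -76.504, -43.529, 0.065, 0.04, -0.0], 'tcp_pos': [0.238, -0.658, 0.213], 'orientation': [-3.094, -0.542, 0.0], 'ft_force': [0.756, -0.543, 0.533], 'wrist_torque': [-0.001, 0.014, 0.029], 'grip_force': 0.0, 'finger_gap': 0.997}
[[ 0.94   0.34  -0.   ]
 [ 0.34  -0.94   0.001]
 [ 0.    -0.001 -1.   ]]
```

View pics/top0.png

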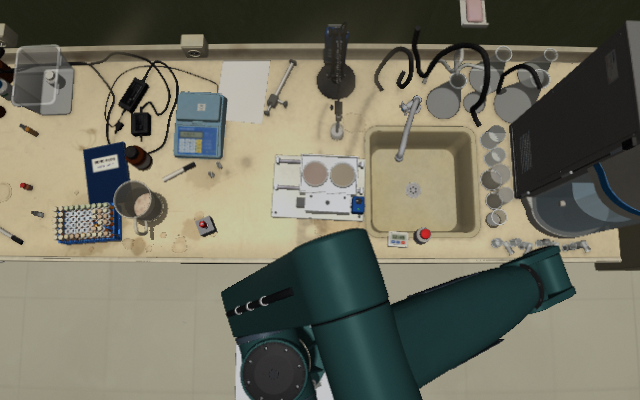

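View pics/scene0.png

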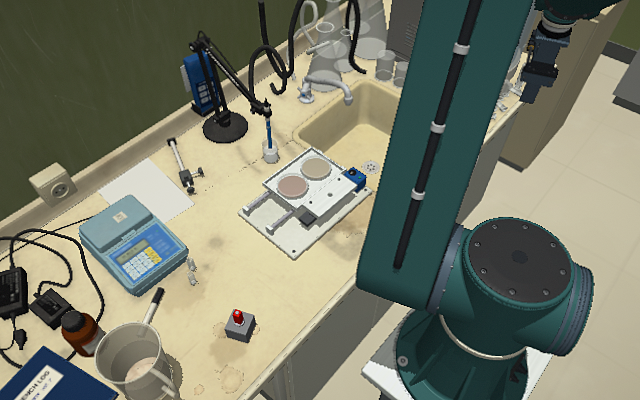

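The top view shows the shaker near (320,187), the pin rest at (206,226), and the timer and bottle at (398,239) and (423,235). In the scene view the pin is at (239,320) and the shaker at (305,205). I'll enlarge both areas.

Run:
```python
from h import *
t=cv2.imread("pics/top0.png");s=cv2.imread("pics/scene0.png")
f=lambda im,x,y,w,h,k:cv2.resize(im[y:y+h,x:x+w],None,fx=k,fy=k,interpolation=cv2.INTER_CUBIC)
a=f(t,265,145,110,80,7)   # 770x560
cv2.imwrite("pics/c1.png",a)
b=np.hstack([f(t,181,201,50,50,8),f(s,214,295,50,50,8)]);cv2.imwrite("pics/c2.png",b)
```

```text
(no output)
```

View pics/c1.png

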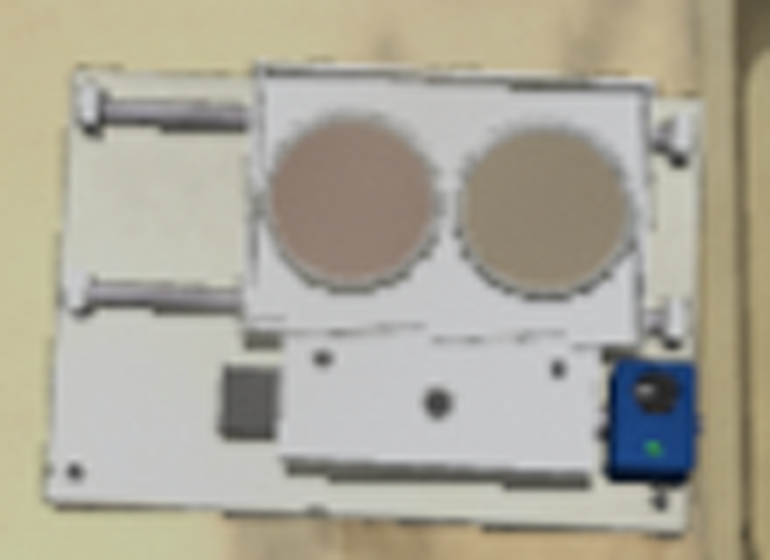

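View pics/c2.png

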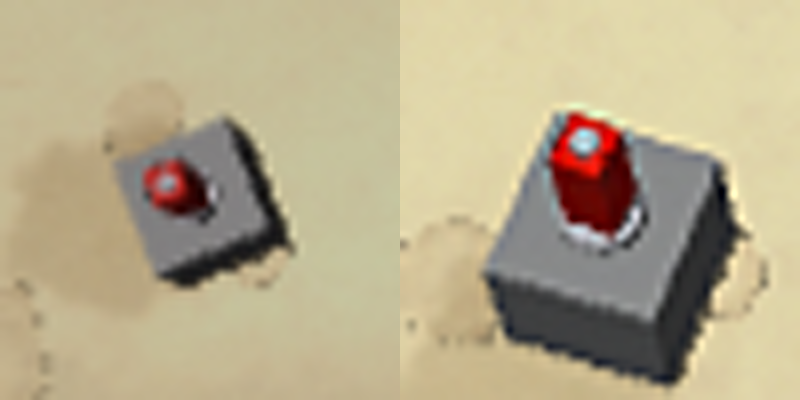

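The crops show the tray eye at (437,404) in the first one, the bed corners clearly, and the pin's handle top at (167,182) top / (585,140) scene. The grey block's corners are sharp in both.

```bash
cat > m.py <<'E'
from h import *
import pickle
T=pickle.load(open("top0.pkl","rb"));S=pickle.load(open("scene0.pkl","rb"))
u=lambda x,y,k,x0,y0:((x+.5)/k-.5+x0,(y+.5)/k-.5+y0)
A=lambda x,y,z:onz(T,*u(x,y,7,265,145),z)
P=lambda x,y,z:onz(T,*u(x,y,8,181,201),z)
Q=lambda x,y,z:onz(S,*u(x-400,y,8,214,295),z)
r=lambda n,x:print(n,np.round(x,4).tolist())
r("eye",A(437,404,.06))
for n,p in dict(apFL=(285,460),apFR=(590,475)).items(): r(n,A(*p,.06))
for n,p in dict(bFL=(46,503),bFR=(687,530),bBL=(75,70),bBR=(703,98)).items(): r(n,A(*p,.015))
pt=[P(*p,.045) for p in((115,160),(230,118),(270,235),(158,275))]
qt=[Q(*p,.045) for p in((555,112),(720,160),(655,320),(487,270))]
for n,c in(("top",pt),("scene",qt)):
    c=np.array(c);r(n+" rest centre",c.mean(0));r(" sides",np.linalg.norm(np.roll(c,-1,0)-c,axis=1));d=np.roll(c,-1,0)-c;r(" ang",np.degrees(np.arctan2(d[:,1],d[:,0]))%90)
r("handle top T",P(167,182,.088));r("handle top S",Q(585,140,.088))
c=np.array([Q(*p,.088) for p in((566,113),(624,127),(606,180),(551,160))]);d=np.roll(c,-1,0)-c
r("h ang",np.degrees(np.arctan2(d[:,1],d[:,0]))%90);r("h side",np.linalg.norm(d,axis=1))
E
python3 m.py
```

```text
eye [0.4846, -0.138, 0.06]
apFL [0.458, -0.0675, 0.06]
apFR [0.4513, -0.209, 0.06]
bFL [0.4441, 0.0475, 0.015]
bFR [0.4318, -0.2577, 0.015]
bBL [0.657, 0.0373, 0.015]
bBR [0.6435, -0.2683, 0.015]
top rest centre [0.4102, 0.2624, 0.045]
 sides [0.0501, 0.0516, 0.0485, 0.0513]
 ang [20.5267, 20.7696, 20.0712, 22.6444]
scene rest centre [0.4107, 0.2643, 0.045]
 sides [0.0495, 0.049, 0.0492, 0.0491]
 ang [23.4027, 24.3426, 23.466, 24.7341]
handle top T [0.4107, 0.2635, 0.088]
handle top S [0.4114, 0.2639, 0.088]
h ang [26.0998, 28.5497, 19.7423, 30.1241]
h side [0.0165, 0.0157, 0.0162, 0.0139]
```

Call:
{"fn": "step_arm", "kwargs": {"claw": [0.091, 0.091, 0.091, 0.091, 0.091, 0.091, 0.091, 0.091, 0.091, 0.091], "translation": [[0, 0, 0], [0.041, -0.031, 0], [0.041, -0.031, 0], [0.041, -0.031, 0], [0.041, -0.031, 0], [0.041, -0.031, 0], [0.041, -0.031, 0], [0.041, -0.031, 0], [0.041, -0.031, 0], [0, 0, 0]], "spin": [-3.6, 0, 0, 0, 0, 0, 0, 0, 0, 0]}}

```text
t: 1.35
tcp_pos: [0.4409, -0.2978, 0.2138]
orientation: [-3.074, -0.644, 0.0]
ft_force: [0.4, -0.1, -0.2]
finger_gap: 1.001
grip_force: 0.0
```

```bash
cat > d.py <<'E'
import sys
from h import *
o=env.get_obs();M=R.from_rotvec(o["orientation"]).as_matrix();p=np.array(o["tcp_pos"])
print("t",round(o["t"],2),"tcp",p.round(4),"yang",np.degrees(np.arctan2(M[1,1],M[0,1])).round(2),"tilt",M[2].round(4),"F",np.round(o["ft_force"],2),"tau",np.round(o["wrist_torque"],3),"gap",round(o["finger_gap"]*91.2,2),"grip",round(o["grip_force"],1))
if len(sys.argv)>3:
    print("tool shift mm",(M.T@(np.array(list(map(float,sys.argv[1:4])))-p)*1000).round(2))
E
python3 d.py 0.50 0.0 0.214;python3 - <<'E'
from h import *
s=cv2.imread("pics/scene0.png");a=s[140:265,230:380];cv2.imwrite("pics/c3.png",cv2.resize(a,None,fx=5,fy=5,interpolation=cv2.INTER_CUBIC)[:600])
E
```

```text
t 1.35 tcp [ 0.4409 -0.2978  0.2138] yang -66.34 tilt [-1.e-04 -5.e-04 -1.e+00] F [ 0.41 -0.08 -0.17] tau [-0.022 -0.049  0.033] gap 91.31 grip 0.0
tool shift mm [ 1.7367e+02 -2.4907e+02 -1.1000e-01]
```

View pics/c3.png

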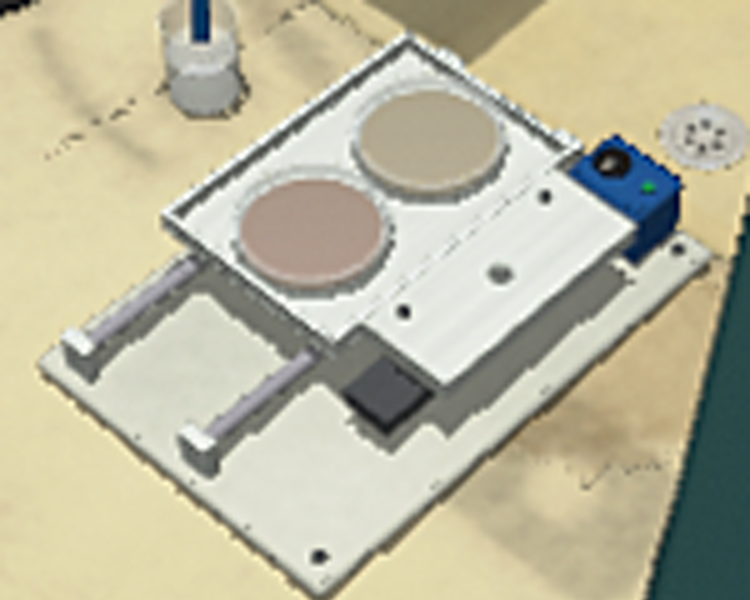

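The scene crop shows the eye at (500,273) and the apron with a clear front corner at (442,385); the dark blade end sticks out at (390,390).

Call:
{"fn": "step_arm", "kwargs": {"claw": [0.091, 0.091, 0.091, 0.091, 0.091, 0.091], "translation": [[0.029, -0.0415, 0], [0.029, -0.0415, 0], [0.029, -0.0415, 0], [0.029, -0.0415, 0], [0.029, -0.0415, 0], [0.029, -0.0415, 0]], "spin": [0, 0, 0, 0, 0, 0]}}

```text
t: 2.1
tcp_pos: [0.5007, -0.0017, 0.214]
orientation: [3.076, 0.638, 0.0]
ft_force: [0.9, -0.7, -0.0]
finger_gap: 0.996
grip_force: 0.0
```

```bash
python3 d.py 0.411 0.2637 0.16
python3 - <<'E'
from h import *
import pickle
S=pickle.load(open("scene0.pkl","rb"))
g=lambda x,y,z:print(onz(S,(x+.5)/5-.5+230,(y+.5)/5-.5+140,z).round(4))
g(500,273,.06);g(442,385,.06);g(636,232,.06);g(365,325,.06)
E
```

```text
t 2.1 tcp [ 0.5007 -0.0017  0.214 ] yang -66.57 tilt [ 1.e-04  2.e-04 -1.e+00] F [ 0.86 -0.71 -0.01] tau [-0.009 -0.043  0.011] gap 90.87 grip 0.0
tool shift mm [  23.28 -279.21   53.93]
[ 0.4855 -0.1367  0.06  ]
[ 0.4604 -0.0607  0.06  ]
[ 0.4489 -0.2059  0.06  ]
[ 0.5158 -0.0642  0.06  ]
```

Call:
{"fn": "step_arm", "kwargs": {"claw": [0.091, 0.091, 0.091, 0.091, 0.091, 0.091, 0.091, 0.091, 0.091], "translation": [[0.0039, -0.0465, 0], [0.0039, -0.0465, 0], [0.0039, -0.0465, 0], [0.0039, -0.0465, 0], [0.0039, -0.0465, 0], [0.0039, -0.0465, 0], [0, 0, 0.04], [0, 0, 0.04], [0, 0, 0]], "spin": [0, 0, 0, 0, 0, 0, 0, 0, 0]}}

```text
t: 3.22
tcp_pos: [0.4095, 0.2613, 0.1318]
orientation: [3.074, 0.638, -0.008]
ft_force: [0.3, 0.3, 0.6]
finger_gap: 0.997
grip_force: 0.0
```

```bash
python3 d.py 0.411 0.2637 0.054
```

```text
t 3.23 tcp [0.4095 0.2613 0.1318] yang -66.55 tilt [-5.1e-03  7.0e-04 -1.0e+00] F [0.35 0.32 0.57] tau [ 0.007 -0.034 -0.021] gap 90.94 grip 0.0
tool shift mm [ 2.69 -1.67 77.82]
```

Call:
{"fn": "step_arm", "kwargs": {"claw": [0.091, 0.091, 0.091, 0.091, 0.091], "translation": [[0.0027, -0.0017, 0.03], [0, 0, 0.03], [0, 0, 0.018], [0, 0, 0], [0, 0, 0]], "spin": [0, 0, 0, 0, 0]}}

```text
t: 3.85
tcp_pos: [0.4134, 0.2656, 0.0571]
orientation: [-3.076, -0.639, -0.002]
ft_force: [0.0, 0.5, -0.0]
finger_gap: 1.0
grip_force: 0.0
```

```bash
python3 d.py 0.411 0.2637 0.054
```

```text
t 3.85 tcp [0.4134 0.2656 0.0571] yang -66.54 tilt [ 1.3e-03 -1.0e-04 -1.0e+00] F [ 0.02  0.46 -0.04] tau [-0.035 -0.04  -0.026] gap 91.18 grip 0.0
tool shift mm [-2.94  0.84  3.08]
```

Call:
{"fn": "step_arm", "kwargs": {"claw": [0.091, 0.091, 0.091], "translation": [[-0.0025, 0.0008, 0.003], [0, 0, 0], [0, 0, 0]], "spin": [0, 0, 0]}}

```text
t: 4.22
tcp_pos: [0.4107, 0.2637, 0.0532]
orientation: [-3.076, -0.639, -0.001]
ft_force: [-0.5, 0.7, 0.4]
finger_gap: 0.997
grip_force: 0.0
```

```bash
python3 d.py 0.411 0.2637 0.054
python3 - <<'E'
from h import *
s=snap("scene","s1.png")["pixels"];t=snap("top","t1.png")["pixels"]
f=lambda im,x,y,w,h,k:cv2.resize(cv2.cvtColor(np.ascontiguousarray(im[y:y+h,x:x+w]),cv2.COLOR_RGB2BGR),None,fx=k,fy=k,interpolation=cv2.INTER_CUBIC)
cv2.imwrite("pics/c4.png",f(s,190,245,100,100,6))
E
python3 d.py
```

```text
t 4.22 tcp [0.4107 0.2637 0.0532] yang -66.52 tilt [ 3.e-04 -0.e+00 -1.e+00] F [-0.55  0.65  0.37] tau [ 0.014 -0.005  0.05 ] gap 90.93 grip 0.0
tool shift mm [ 0.28  0.11 -0.81]
t 4.33 tcp [0.4107 0.2637 0.0531] yang -66.52 tilt [ 2.e-04 -0.e+00 -1.e+00] F [-0.47  0.01 -0.5 ] tau [-0.04  -0.001 -0.019] gap 90.8 grip 0.0
```

View pics/c4.png

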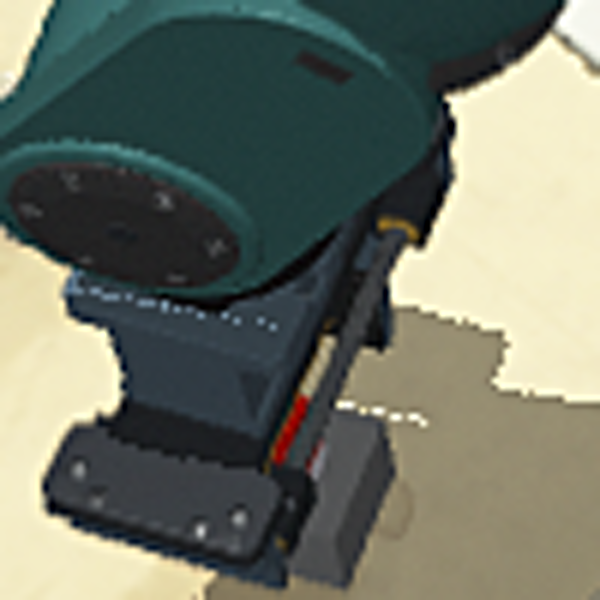

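The fingers straddle the red handle (about (293,430) in the crop), tips just above the collar. Closing.

Call:
{"fn": "step_arm", "kwargs": {"claw": [0.0, 0.0, 0.0, 0.0, 0.0, 0.0, 0.0, 0.0, 0.0, 0.0], "translation": [[0, 0, 0], [0, 0, 0], [0, 0, 0], [0, 0, 0], [0, 0, 0], [0, 0, 0], [0, 0, 0], [0, 0, 0], [0, 0, 0], [0, 0, 0]], "spin": [0, 0, 0, 0, 0, 0, 0, 0, 0, 0]}}

```text
t: 5.58
tcp_pos: [0.4106, 0.2636, 0.053]
orientation: [-3.076, -0.639, -0.0]
ft_force: [0.5, 0.1, 0.3]
finger_gap: 0.174
grip_force: 30.0
```

```bash
python3 d.py
```

```text
t 5.58 tcp [0.4106 0.2636 0.053 ] yang -66.53 tilt [ 0. -0. -1.] F [0.51 0.09 0.25] tau [-0.009  0.033 -0.   ] gap 15.86 grip 30.0
```

Call:
{"fn": "step_arm", "kwargs": {"claw": [0.0, 0.0, 0.0, 0.0, 0.0, 0.0, 0.0, 0.0], "translation": [[0, 0, -0.01], [0, 0, -0.03], [0, 0, -0.05], [0, 0, -0.05], [0, 0, -0.02], [0, 0, 0], [0, 0, 0], [0, 0, 0]], "spin": [0, 0, 0, 0, 8.6, 8.6, 8.8, 0]}}

```text
t: 6.58
tcp_pos: [0.4105, 0.2636, 0.2135]
orientation: [-3.141, 0.068, -0.001]
ft_force: [0.1, 0.4, 0.0]
finger_gap: 0.175
grip_force: 30.0
```

```bash
python3 d.py 0.485 -0.1373 0.213
```

```text
t 6.58 tcp [0.4105 0.2636 0.2135] yang -92.48 tilt [ 4.e-04 -2.e-04 -1.e+00] F [0.08 0.4  0.03] tau [ 0.092 -0.027  0.027] gap 15.99 grip 30.0
tool shift mm [ 91.74 397.26   0.41]
```

Call:
{"fn": "step_arm", "kwargs": {"claw": [0.0, 0.0, 0.0, 0.0, 0.0, 0.0, 0.0, 0.0, 0.0, 0.0], "translation": [[0.0115, 0.0497, 0], [0.0115, 0.0497, 0], [0.0115, 0.0497, 0], [0.0115, 0.0497, 0], [0.0115, 0.0497, 0], [0.0115, 0.0497, 0], [0.0115, 0.0497, 0.02], [0.0115, 0.0495, 0.04], [0, 0, 0.02], [0, 0, 0]], "spin": [0, 0, 0, 0, 0, 0, 0, 0, 0, 0]}}

```text
t: 7.82
tcp_pos: [0.4836, -0.1358, 0.1332]
orientation: [-3.14, 0.066, 0.005]
ft_force: [0.0, 0.6, -1.0]
finger_gap: 0.175
grip_force: 30.0
```

```bash
python3 d.py 0.485 -0.1373 0.110
python3 - <<'E'
from h import *
import pickle
s=snap("scene","s2.png");pickle.dump(s,open("s2.pkl","wb"))
im=cv2.imread("pics/s2.png")
cv2.imwrite("pics/c5.png",cv2.resize(im[140:240,275:385],None,fx=6,fy=6,interpolation=cv2.INTER_CUBIC))
E
```

```text
t 7.83 tcp [ 0.4836 -0.1358  0.1332] yang -92.41 tilt [-2.9e-03 -9.0e-04 -1.0e+00] F [ 0.04  0.63 -0.97] tau [ 0.024  0.04  -0.012] gap 15.93 grip 30.0
tool shift mm [ 1.53  1.43 23.16]
```

View pics/c5.png

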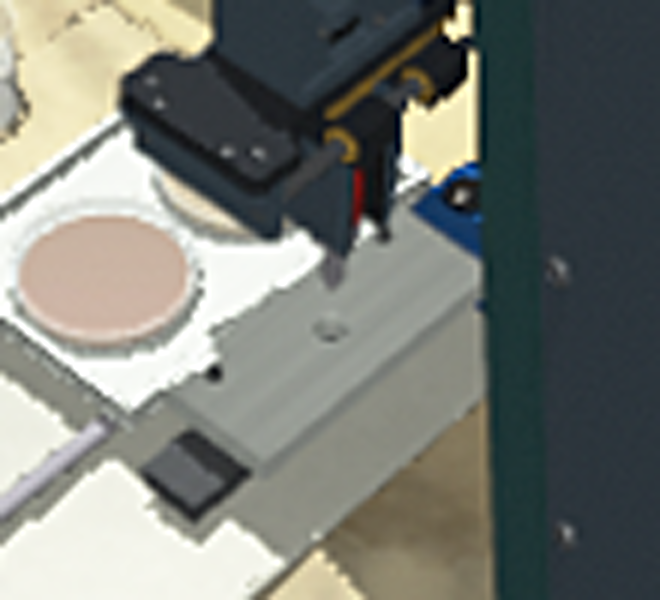

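The nose is at (333,289) and the eye at (331,328) in the crop. I'll compare both through the same camera so that calibration errors cancel.

```bash
python3 - <<'E'
from h import *
import pickle
S=pickle.load(open("s2.pkl","rb"))
g=lambda x,y,z:onz(S,(x+.5)/6-.5+275,(y+.5)/6-.5+140,z)
n=g(333,289,.0912);e=g(331,328,.06);print(n.round(4),e.round(4),(e-n).round(4))
E
python3 d.py
```

```text
[ 0.4823 -0.1336  0.0912] [ 0.485  -0.1368  0.06  ] [ 0.0028 -0.0032 -0.0312]
t 7.88 tcp [ 0.4844 -0.1356  0.1343] yang -92.4 tilt [-1.2e-03 -4.0e-04 -1.0e+00] F [-0.01  0.99 -0.82] tau [0.073 0.006 0.003] gap 16.1 grip 30.0
```

Call:
{"fn": "step_arm", "kwargs": {"claw": [0.0, 0.0, 0.0, 0.0, 0.0], "translation": [[0, 0.0015, 0.01], [0, 0, 0.01], [0, 0, 0], [0, 0, 0], [0, 0, 0]], "spin": [0, 0, 0, 0, 0]}}

```text
t: 8.5
tcp_pos: [0.4848, -0.1373, 0.1146]
orientation: [3.141, -0.069, 0.001]
ft_force: [-0.3, -0.2, -0.5]
finger_gap: 0.171
grip_force: 30.0
```

```bash
python3 d.py 0.486 -0.1382 0.100
```

```text
t 8.5 tcp [ 0.4848 -0.1373  0.1146] yang -92.52 tilt [ 4.e-04  1.e-04 -1.e+00] F [-0.27 -0.16 -0.5 ] tau [0.047 0.043 0.019] gap 15.56 grip 30.0
tool shift mm [ 1.23  0.89 14.56]
```

Call:
{"fn": "step_arm", "kwargs": {"claw": [0.0, 0.0, 0.0, 0.0, 0.0], "translation": [[0.0012, 0.0009, 0.006], [0, 0, 0.006], [0, 0, 0.003], [0, 0, 0], [0, 0, 0]], "spin": [0, 0, 0, 0, 0]}}

```text
t: 9.12
tcp_pos: [0.4858, -0.1383, 0.0993]
orientation: [3.141, -0.069, 0.0]
ft_force: [0.2, 0.5, 0.2]
finger_gap: 0.171
grip_force: 30.0
```

```bash
python3 d.py 0.486 -0.1382 0.090
```

```text
t 9.12 tcp [ 0.4858 -0.1383  0.0993] yang -92.53 tilt [ 1.e-04 -0.e+00 -1.e+00] F [0.16 0.54 0.23] tau [ 0.034 -0.031 -0.005] gap 15.63 grip 30.0
tool shift mm [ 0.16 -0.06  9.34]
```

Nose about 3 mm inside, no contact. Continuing in small steps.

Call:
{"fn": "step_arm", "kwargs": {"claw": [0.0, 0.0, 0.0, 0.0], "translation": [[0, 0, 0.001], [0, 0, 0.001], [0, 0, 0], [0, 0, 0]], "spin": [0, 0, 0, 0]}}

```text
t: 9.62
tcp_pos: [0.4858, -0.1382, 0.0973]
orientation: [3.141, -0.069, 0.0]
ft_force: [0.2, -0.4, -1.6]
finger_gap: 0.173
grip_force: 30.0
```

Call:
{"fn": "step_arm", "kwargs": {"claw": [0.0, 0.0, 0.0, 0.0], "translation": [[0, 0, 0.001], [0, 0, 0.001], [0, 0, 0], [0, 0, 0]], "spin": [0, 0, 0, 0]}}

```text
t: 10.12
tcp_pos: [0.4856, -0.1382, 0.0952]
orientation: [-3.141, 0.069, 0.001]
ft_force: [-0.4, 0.5, -1.6]
finger_gap: 0.176
grip_force: 30.0
```

Call:
{"fn": "step_arm", "kwargs": {"claw": [0.0, 0.0, 0.0, 0.0, 0.0], "translation": [[0, 0, 0.001], [0, 0, 0.001], [0, 0, 0.001], [0, 0, 0], [0, 0, 0]], "spin": [0, 0, 0, 0, 0]}}

```text
t: 10.75
tcp_pos: [0.4857, -0.1382, 0.0922]
orientation: [-3.141, 0.069, 0.0]
ft_force: [-1.3, 0.6, -1.3]
finger_gap: 0.174
grip_force: 30.0
```

Call:
{"fn": "step_arm", "kwargs": {"claw": [0.0, 0.0, 0.0, 0.0, 0.0], "translation": [[0, 0, 0.001], [0, 0, 0.001], [0, 0, 0.001], [0, 0, 0], [0, 0, 0]], "spin": [0, 0, 0, 0, 0]}}

```text
t: 11.38
tcp_pos: [0.4857, -0.1382, 0.0892]
orientation: [-3.141, 0.069, 0.0]
ft_force: [-1.5, 2.0, -2.1]
finger_gap: 0.174
grip_force: 30.0
```

```bash
python3 d.py
```

```text
t 11.38 tcp [ 0.4857 -0.1382  0.0892] yang -92.53 tilt [-2.e-04 -1.e-04 -1.e+00] F [-1.49  1.98 -2.07] tau [0.368 0.475 0.02 ] gap 15.86 grip 30.0
```

Call:
{"fn": "step_arm", "kwargs": {"claw": [0.0, 0.0, 0.0, 0.0], "translation": [[-0.0006, 0, 0], [0, 0, 0.001], [0, 0, 0.001], [0, 0, 0]], "spin": [0, 0, 0, 0]}}

```text
t: 11.88
tcp_pos: [0.4854, -0.1383, 0.0873]
orientation: [3.141, -0.069, 0.001]
ft_force: [-1.2, 0.3, -0.9]
finger_gap: 0.169
grip_force: 30.0
```

Call:
{"fn": "step_arm", "kwargs": {"claw": [0.0, 0.0, 0.0, 0.0], "translation": [[0, 0, 0.001], [0, 0, 0.001], [0, 0, 0.0], [0, 0, 0]], "spin": [0, 0, 0, 0]}}

```text
t: 12.38
tcp_pos: [0.4852, -0.1382, 0.0853]
orientation: [3.141, -0.069, 0.0]
ft_force: [-0.9, -0.3, -0.5]
finger_gap: 0.172
grip_force: 30.0
```

```bash
python3 d.py
```

```text
t 12.38 tcp [ 0.4852 -0.1382  0.0853] yang -92.53 tilt [ 1.e-04  0.e+00 -1.e+00] F [-0.91 -0.26 -0.5 ] tau [ 0.056  0.003 -0.004] gap 15.65 grip 30.0
```

Call:
{"fn": "step_arm", "kwargs": {"claw": [0.0, 0.0, 0.0, 0.0, 0.0, 0.0], "translation": [[-0.0003, -0.002, 0], [0, -0.002, 0], [0, -0.002, 0], [0, -0.002, 0.0], [0, -0.001, 0], [0, 0, 0]], "spin": [0, 0, 0, 0, 0, 0]}}

```text
t: 13.12
tcp_pos: [0.4852, -0.129, 0.0853]
orientation: [-3.141, 0.069, 0.0]
ft_force: [1.1, -0.4, -0.8]
finger_gap: 0.174
grip_force: 30.0
```

Call:
{"fn": "step_arm", "kwargs": {"claw": [0.0, 0.0, 0.0, 0.0, 0.0], "translation": [[0, 0, 0.001], [0, 0, 0.001], [0, 0, 0], [0, 0, 0], [0, 0, 0]], "spin": [0, 0, 0, 0, 0]}}

```text
t: 13.75
tcp_pos: [0.4852, -0.1292, 0.0833]
orientation: [-3.141, 0.069, 0.0]
ft_force: [-1.1, 0.5, 2.1]
finger_gap: 0.171
grip_force: 30.0
```

```bash
python3 d.py
```

```text
t 13.75 tcp [ 0.4852 -0.1292  0.0833] yang -92.53 tilt [-1.e-04 -0.e+00 -1.e+00] F [-1.07  0.48  2.15] tau [ 0.082  0.191 -0.006] gap 15.6 grip 30.0
```

Call:
{"fn": "step_arm", "kwargs": {"claw": [0.0, 0.0, 0.0, 0.0], "translation": [[-0.0002, -0.002, 0.0005], [0, -0.002, 0], [0, 0, 0], [0, 0, 0]], "spin": [0, 0, 0, 0]}}

```text
t: 14.25
tcp_pos: [0.4854, -0.1252, 0.0828]
orientation: [-3.141, 0.069, -0.001]
ft_force: [0.4, -2.4, 2.5]
finger_gap: 0.173
grip_force: 30.0
```

Call:
{"fn": "step_arm", "kwargs": {"claw": [0.0, 0.0, 0.0], "translation": [[0, -0.002, 0], [0, -0.001, 0], [0, 0, 0]], "spin": [0, 0, 0]}}

```text
t: 14.62
tcp_pos: [0.4855, -0.1221, 0.0828]
orientation: [-3.141, 0.069, -0.0]
ft_force: [0.5, -2.7, 2.6]
finger_gap: 0.171
grip_force: 30.0
```

Call:
{"fn": "step_arm", "kwargs": {"claw": [0.0, 0.0, 0.0], "translation": [[0, -0.002, 0], [0, -0.001, 0], [0, 0, 0]], "spin": [0, 0, 0]}}

```text
t: 15.0
tcp_pos: [0.4856, -0.1191, 0.0828]
orientation: [-3.141, 0.069, -0.0]
ft_force: [1.3, -2.5, 1.6]
finger_gap: 0.173
grip_force: 30.0
```

Call:
{"fn": "step_arm", "kwargs": {"claw": [0.0, 0.0, 0.0], "translation": [[0.0003, -0.002, 0], [0, 0, 0], [0, 0, 0]], "spin": [0, 0, 0]}}

```text
t: 15.38
tcp_pos: [0.4858, -0.1171, 0.0827]
orientation: [-3.141, 0.069, 0.001]
ft_force: [0.7, -1.7, 2.8]
finger_gap: 0.173
grip_force: 30.0
```

Call:
{"fn": "step_arm", "kwargs": {"claw": [0.0, 0.0, 0.0], "translation": [[0, -0.002, 0], [0, 0, 0], [0, 0, 0]], "spin": [0, 0, 0]}}

```text
t: 15.75
tcp_pos: [0.4859, -0.1151, 0.0827]
orientation: [-3.141, 0.069, 0.0]
ft_force: [-0.6, -1.9, 2.7]
finger_gap: 0.171
grip_force: 30.0
```

Still on the blade; I'll keep sliding.

Call:
{"fn": "step_arm", "kwargs": {"claw": [0.0, 0.0, 0.0], "translation": [[0, -0.002, 0], [0, -0.001, 0], [0, 0, 0]], "spin": [0, 0, 0]}}

```text
t: 16.12
tcp_pos: [0.486, -0.112, 0.0827]
orientation: [-3.141, 0.069, 0.0]
ft_force: [-0.3, -1.3, 0.0]
finger_gap: 0.173
grip_force: 30.0
```

Call:
{"fn": "step_arm", "kwargs": {"claw": [0.0, 0.0, 0.0], "translation": [[0, -0.002, 0], [0, -0.001, 0], [0, 0, 0]], "spin": [0, 0, 0]}}

```text
t: 16.5
tcp_pos: [0.4861, -0.1091, 0.0827]
orientation: [-3.141, 0.069, 0.0]
ft_force: [-0.9, 0.0, -1.1]
finger_gap: 0.175
grip_force: 30.0
```

Call:
{"fn": "step_arm", "kwargs": {"claw": [0.0, 0.0, 0.0], "translation": [[0, -0.002, 0], [0, -0.001, 0], [0, 0, 0]], "spin": [0, 0, 0]}}

```text
t: 16.88
tcp_pos: [0.4864, -0.1061, 0.0828]
orientation: [-3.141, 0.069, 0.0]
ft_force: [-0.9, -1.6, -1.3]
finger_gap: 0.177
grip_force: 30.0
```

Fz dropped to the pin's weight from y ≈ -0.112 on: the nose is in the lower eye, its centre near y ≈ -0.107. Backing up 1 mm and descending gently.

Call:
{"fn": "step_arm", "kwargs": {"claw": [0.0, 0.0, 0.0, 0.0, 0.0], "translation": [[-0.0002, 0.0012, 0], [0, 0, 0.001], [0, 0, 0.001], [0, 0, 0], [0, 0, 0]], "spin": [0, 0, 0, 0, 0]}}

```text
t: 17.5
tcp_pos: [0.4862, -0.1074, 0.0808]
orientation: [-3.141, 0.069, 0.0]
ft_force: [-0.3, 0.2, -0.4]
finger_gap: 0.176
grip_force: 30.0
```

```bash
python3 d.py
```

```text
t 17.5 tcp [ 0.4862 -0.1074  0.0808] yang -92.53 tilt [-0. -0. -1.] F [-0.29  0.25 -0.43] tau [-0.045  0.042  0.04 ] gap 16.09 grip 30.0
```

Call:
{"fn": "step_arm", "kwargs": {"claw": [0.0, 0.0, 0.0, 0.0], "translation": [[0, 0, 0.001], [0, 0, 0.001], [0, 0, 0], [0, 0, 0]], "spin": [0, 0, 0, 0]}}

```text
t: 18.0
tcp_pos: [0.4862, -0.1075, 0.0788]
orientation: [3.141, -0.069, 0.0]
ft_force: [-0.2, -1.7, 1.5]
finger_gap: 0.174
grip_force: 30.0
```

Call:
{"fn": "step_arm", "kwargs": {"claw": [0.0, 0.0, 0.0, 0.0], "translation": [[0, 0, 0.001], [0, 0, 0.001], [0, 0, 0], [0, 0, 0]], "spin": [0, 0, 0, 0]}}

```text
t: 18.5
tcp_pos: [0.4861, -0.1074, 0.0767]
orientation: [3.141, -0.069, -0.0]
ft_force: [0.1, -3.0, -0.3]
finger_gap: 0.174
grip_force: 30.0
```

```bash
python3 d.py
```

```text
t 18.5 tcp [ 0.4861 -0.1074  0.0767] yang -92.53 tilt [-0.  0. -1.] F [ 0.12 -2.96 -0.34] tau [-0.665  0.043 -0.02 ] gap 15.9 grip 30.0
```

Call:
{"fn": "step_arm", "kwargs": {"claw": [0.0, 0.0, 0.0], "translation": [[0, 0.001, 0], [0, 0, 0], [0, 0, 0]], "spin": [0, 0, 0]}}

```text
t: 18.88
tcp_pos: [0.4861, -0.1083, 0.0768]
orientation: [-3.141, 0.069, 0.0]
ft_force: [-0.3, 0.5, -0.4]
finger_gap: 0.173
grip_force: 30.0
```

```bash
python3 d.py
```

```text
t 18.88 tcp [ 0.4861 -0.1083  0.0768] yang -92.53 tilt [-1.e-04 -1.e-04 -1.e+00] F [-0.3   0.48 -0.38] tau [ 0.031 -0.068 -0.009] gap 15.76 grip 30.0
```

Call:
{"fn": "step_arm", "kwargs": {"claw": [0.0, 0.0, 0.0, 0.0, 0.0], "translation": [[0, 0, 0.001], [0, 0, 0.001], [0, 0, 0.001], [0, 0, 0], [0, 0, 0]], "spin": [0, 0, 0, 0, 0]}}

```text
t: 19.5
tcp_pos: [0.486, -0.1084, 0.0737]
orientation: [-3.141, 0.069, 0.0]
ft_force: [0.8, 1.0, -1.7]
finger_gap: 0.172
grip_force: 30.0
```

Call:
{"fn": "step_arm", "kwargs": {"claw": [0.0, 0.0, 0.0, 0.0, 0.0], "translation": [[0, 0, 0.001], [0, 0, 0.001], [0, 0, 0.001], [0, 0, 0], [0, 0, 0]], "spin": [0, 0, 0, 0, 0]}}

```text
t: 20.12
tcp_pos: [0.4861, -0.1084, 0.0707]
orientation: [-3.141, 0.069, -0.0]
ft_force: [1.7, 0.5, -1.4]
finger_gap: 0.177
grip_force: 30.0
```

```bash
python3 d.py
```

```text
t 20.12 tcp [ 0.4861 -0.1084  0.0707] yang -92.53 tilt [ 0. -0. -1.] F [ 1.65  0.48 -1.42] tau [ 0.238 -0.219 -0.001] gap 16.11 grip 30.0
```

Call:
{"fn": "step_arm", "kwargs": {"claw": [0.0, 0.0, 0.0, 0.0], "translation": [[0.0003, 0, 0.001], [0, 0, 0.001], [0, 0, 0], [0, 0, 0]], "spin": [0, 0, 0, 0]}}

```text
t: 20.62
tcp_pos: [0.4863, -0.1084, 0.0687]
orientation: [-3.141, 0.069, 0.0]
ft_force: [-0.3, 0.3, -2.2]
finger_gap: 0.168
grip_force: 30.0
```

Call:
{"fn": "step_arm", "kwargs": {"claw": [0.0, 0.0, 0.0], "translation": [[0, 0, 0.0005], [0, 0, 0], [0, 0, 0]], "spin": [0, 0, 0]}}

```text
t: 21.0
tcp_pos: [0.4863, -0.1084, 0.0683]
orientation: [-3.141, 0.069, 0.0]
ft_force: [-1.8, 0.7, 0.6]
finger_gap: 0.17
grip_force: 30.0
```

```bash
python3 d.py
```

```text
t 21.0 tcp [ 0.4863 -0.1084  0.0683] yang -92.53 tilt [-1.e-04 -0.e+00 -1.e+00] F [-1.75  0.71  0.62] tau [0.273 0.242 0.   ] gap 15.54 grip 30.0
```

Call:
{"fn": "step_arm", "kwargs": {"claw": [0.0, 0.0, 0.0], "translation": [[-0.0002, 0, 0.0003], [0, 0, 0], [0, 0, 0]], "spin": [0, 0, 0]}}

```text
t: 21.38
tcp_pos: [0.4863, -0.1084, 0.068]
orientation: [3.141, -0.069, 0.0]
ft_force: [-0.3, 0.6, 0.2]
finger_gap: 0.171
grip_force: 30.0
```

Call:
{"fn": "step_arm", "kwargs": {"claw": [0.0, 0.0, 0.0], "translation": [[0, 0, 0.0003], [0, 0, 0], [0, 0, 0]], "spin": [0, 0, 0]}}

```text
t: 21.75
tcp_pos: [0.4863, -0.1085, 0.0679]
orientation: [3.141, -0.069, 0.0]
ft_force: [-2.4, 0.8, 5.2]
finger_gap: 0.173
grip_force: 30.0
```

```bash
python3 d.py
```

```text
t 21.75 tcp [ 0.4863 -0.1085  0.0679] yang -92.53 tilt [ 1.e-04  0.e+00 -1.e+00] F [-2.41  0.83  5.2 ] tau [ 0.215  0.41  -0.011] gap 15.74 grip 30.0
```

The collar is seated (Fz rises at the predicted height). Releasing and rising.

Call:
{"fn": "step_arm", "kwargs": {"claw": [0.05, 0.05, 0.05, 0.05, 0.05, 0.05, 0.05], "translation": [[-0.0002, 0, -0.0003], [0, 0, 0], [0, 0, 0], [0, 0, 0], [0, 0, 0], [0, 0, 0], [0, 0, 0]], "spin": [0, 0, 0, 0, 0, 0, 0]}}

```text
t: 22.62
tcp_pos: [0.486, -0.1084, 0.068]
orientation: [3.141, -0.069, -0.0]
ft_force: [0.3, -0.1, 0.1]
finger_gap: 0.549
grip_force: 0.0
```

Call:
{"fn": "step_arm", "kwargs": {"claw": [0.05, 0.05, 0.05, 0.05, 0.05, 0.05, 0.05, 0.05, 0.05], "translation": [[0, 0, -0.01], [0, 0, -0.03], [0, 0, -0.05], [0, 0, -0.05], [-0.01, -0.05, 0], [-0.01, -0.05, 0], [-0.01, -0.05, 0], [0, -0.05, 0], [0, -0.05, 0]], "spin": [0, 0, 0, 0, 0, 0, 0, 0, 0]}}

```text
t: 23.75
tcp_pos: [0.4669, 0.1444, 0.2089]
orientation: [-3.141, 0.069, -0.002]
ft_force: [0.9, -1.6, 0.1]
finger_gap: 0.547
grip_force: 0.0
```

```bash
python3 d.py
python3 - <<'E'
from h import *
import pickle
s=snap("scene","s3.png");t=snap("top","t3.png");pickle.dump((s,t),open("f.pkl","wb"))
f=lambda n,x,y,w,h,k:cv2.resize(cv2.imread("pics/"+n)[y:y+h,x:x+w],None,fx=k,fy=k,interpolation=cv2.INTER_CUBIC)
cv2.imwrite("pics/c6.png",np.hstack([f("t3.png",295,160,80,100,5),f("s3.png",285,130,80,100,5)]))
E
```

```text
t 23.75 tcp [0.4669 0.1444 0.2089] yang -92.52 tilt [ 1.1e-03 -3.0e-04 -1.0e+00] F [ 0.88 -1.59  0.05] tau [ 0.029  0.029 -0.063] gap 49.93 grip 0.0
```

View pics/c6.png

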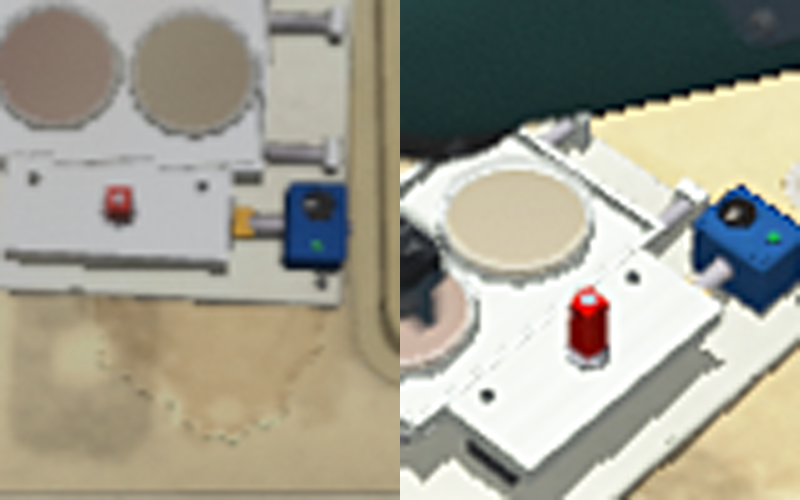

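The pin stands upright, with its collar on the apron (white ring at (587,357) in the scene half). I'll check the handle-top height (expected 0.103) and hand in if it agrees.

Run:
```python
from h import *
import pickle
s,t=pickle.load(open("f.pkl","rb"))
o1,d1=ray(t,(118.5)/5-.5+295,(196.5)/5-.5+160);o2,d2=ray(s,(189.5)/5-.5+285,(299.5)/5-.5+130)
k=np.linalg.lstsq(np.c_[d1,-d2],o2-o1,rcond=None)[0];a,b=o1+k[0]*d1,o2+k[1]*d2
p=(a+b)/2;print(p.round(4),np.linalg.norm(a-b).round(4))
if abs(p[2]-.103)<.006: print(ticket.close_job())
```

```text
[ 0.4883 -0.1095  0.1016] 0.0006
the job is handed in; nothing more can be done
None
```

The clevis pin is through both the tray eye and the drive rod's eye, with its collar seated on the apron, and the job was handed in at about 24 s with the gripper clear. The bottle and timer were never touched, and the largest force read on the pin was about 5 N as the collar seated.

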